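# Lock the swivel fixture with its index pin

## Task

Take the red-headed lock pin out of the wooden rack, turn the fixture's sloping round plate until its hole lines up with the hidden hole beneath, near the white mark, and push the pin through both until its collar sits flush on the plate. The hidden hole may be a little to either side of the mark, so feel for it. Let go of the pin, and leave the black-headed pin and everything else on the bench where it is.

Things in the scene. Friction and masses are not known exactly. Their poses are not given: they have to be found in the camera images.
- pin_grip (a point): Red lock pin, loose, about 110 g, upright in a rack hole. Round red head 26 mm wide, 42 long; under it a steel collar 30 mm wide, 4 thick; then a round shank 12 mm wide, 32 long, end chamfered 4 mm to 7 wide. Point on its axis near the head's middle, 26 mm above the collar's underside, 58 above the tip; z axis from tip to head. Starts 71 mm above the bench, collar resting on the rack.
- pin_tip (a point): The lower end of the red-headed pin's shank, on its axis, 58 mm from pin_grip.
- spare_grip (a point): A similar pin with a black head (shank only 16 mm long) in the other rack hole, 90 mm from the red one; not to be used or moved. The point is on its axis, 26 mm above its collar's underside.
- rack: Fixed wooden block 70 x 160 mm, 45 mm high, with two upright 14.5 mm holes 90 mm apart along its y axis; the red and the black pin stand in them, either way round. Origin under its centre.
- fixture: Fixed blue base of the swivel fixture. Under the turning plate, 1 mm off its underside, is an unmoving flat steel index ring, 24 mm thick, with one chamfered 14 mm hole right through, on the same 56 mm circle as the plate's hole. The plate hides it and it is not measured: it lies anywhere up to 12 degrees to either side of the mark. Origin: centre of the 200 x 190 mm foot.
- plate_centre (a point): Centre of the top face of the round aluminium plate (160 mm wide, 12 thick), which slopes 30 degrees and turns about the line through this point square to the face: the z axis, pointing out of the face. Friction (0.2 N m) holds it where it is left. A flat bolt head 28 mm wide, 5 high sits here.
- plate_hole (a point): Centre of the upper mouth of the plate's only hole: 15 mm wide with a 1.5 mm chamfer, right through the 12 mm plate, square to it, 56 mm from its centre. z axis out of the face. With the holes not lined up a pin stops on the ring, its tip 13 mm below this point, collar 19 mm off the plate; fully home the tip is 32 mm below.
- turn_knob (a point): Middle of the black knob (diameter 26 mm, 28 mm long, along the plate's normal) that stands on the plate opposite the hole, 56 mm from the centre, 36 mm above the plate's face; for turning the plate, if wanted.
- mark (a point): White mark on the fixture's fixed blue bracket, just outside the plate's rim on its lowest side, level with its face; this point lies 89 mm from the plate's centre.
- plate (a joint): Angle of the plate in rad, 0 when its hole points at the mark, positive counter-clockwise seen from in front of the face; starts between 0.6 and 1.4, free between -2.2 and 2.2.
- can_a: Blue drinks can, 54 mm wide, 130 mm high, loose; origin at its underside.
- can_b: A second such can.
- roll: Orange roll of film lying down, 60 mm thick, 220 mm long, loose.
- notebook: Notebook 150 x 210 x 13 mm.
- pot: Round white plastic pot, 140 mm wide, 75 mm high, loose.
- tape: Roll of orange tape, 90 mm wide, 45 mm high, loose.
- wrench: Steel wrench lying on the bench.

How it is judged:
On the way, in this order (a step that is already met when the one before it is completed fails the run):
1. the red pin is lifted out of the rack (distance of pin_grip from where it was at the start of the episode above 0.04 m), for 0.1 s.
2. the pin's tip is inside the plate's hole (z of pin_tip in the frame of plate_hole between -0.036 and -0.006 m and x of pin_tip in the frame of plate_hole between -0.005 and 0.005 m and y of pin_tip in the frame of plate_hole between -0.005 and 0.005 m), for 0.1 s.
At the end, for the whole second after the job is handed in: Red pin through both holes: collar within 3 mm of the plate, tip within 5 mm of the hole axis each way, tilt to it under 0.12 rad; plate hole within 0.3 rad of the mark; pin released; black-headed pin within 20 mm of its start (z of pin_tip in the frame of plate_hole between -0.036 and -0.029 m and x of pin_tip in the frame of plate_hole between -0.005 and 0.005 m and y of pin_tip in the frame of plate_hole between -0.005 and 0.005 m and angle between the z axis of pin_grip and the z axis of plate_hole, either way round below 0.12 rad and value of joint plate between -0.3 and 0.3 rad and distance of spare_grip from where it was at the start of the episode below 0.02 m); the robot touches nothing.
It fails at once if the black-headed pin is moved more than 30 mm (distance of spare_grip from where it was at the start of the episode above 0.03 m).
It fails at once if a bystander on the bench is moved more than 30 mm (distance of any of can_a, can_b, roll, notebook, pot, tape, wrench from where it was at the start of the episode above 0.03 m).
It also fails if it takes over 72 s, if anything falls off the work surface, if the arm or the gripper's body presses on something with over 40 N, if the wrist force passes 120 N, or if a joint passes its speed limit or range.

## Robot

A 6-joint arm with a two-finger parallel gripper is mounted at the origin on the work surface. World frame = base frame: x ahead of the robot, y to its left, z up, the work surface at z = 0. Lengths are in m, angles in rad, forces in N, time in s.
With the tool pointing down it reaches from about 0.425 to 0.95 m from the base axis. Payload 3.5 kg.
Tool frame: the origin (TCP) lies at the very end of the fingers, on their centre line; the grasp point (between the pads) lies 19 mm behind it; z points along the fingers, y is the line along which they close (so a half turn about z gives the same grasp; the last joint's range is limited). The gripper opens to 85 mm and grips with 20 to 120 N. Pads are 22 mm wide; open, the fingers measure 114 mm over their backs; the gripper's body (76 mm by 85 mm) begins 54 mm behind the grasp point. The pads swing forward as they close: fully open they stand 13 mm farther back than shut.
Start: joints at [1.06, 0.286, 1.577, -0, 1.279, -0.15], TCP at [0.238, 0.632, 0.231] pointing down, gripper open.
Joint ranges: [-2.77, 2.77], [-0.9, 2.22], [0.21, 2.48], [-1.53, 4.67], [0.24, 2.81], [-2.84, 2.84]. Speed limits (rad/s): [2.79, 2.79, 3.14, 3.14, 3.14, 3.14].

## Interface

Orientations are given as a unit quaternion [x, y, z, w].
In Python, from plant import ctrl gives the robot as it stands.
- The arm moves only by the tool carry_out, never from a script. Its argument "deltas" is one flat list of numbers, 6 for each row, row after row: the shift along the tool's x, y, z in m, then the turn, a rotation vector about the tool's x, y, z in rad. A call has 1 to 5 rows; each row is the pose to reach, as a shift and turn from the pose commanded when the call began, along the tool's axes at that moment; what a row does not reach only later rows make up. A row lasts 1/8 s, in which the tool goes at most 62.5 mm and 10.7 degrees, less where a joint would pass 70% of its speed; a pose out of reach is approached as far as the arm can. A call with a gripper value outside its range is refused whole. "grip" is the opening in per cent of the stroke, from 0 (shut) to 100 (fully open), set as the call begins (left out, the last holds). The fingers move at their own pace and stop on an object; "grip_force" is the grip in N (left out, the last holds). Time passes only in rows, so rows that repeat a pose let the fingers close. It gives the time, the measured TCP pose, the force, the opening and the grip force at its end, in the units of the state.
- ctrl.get_state(): the state, without advancing time (a new reading comes with each control period).
- ctrl.read_camera(name): name is "scene" or "top" or "wrist"; returns (picture, depth): 384x512x3 uint8, red, green, blue; 384x512 float32, m along the optical axis (not along the pixel's ray), 0 where there is no reading.
- ctrl.camera_model(name): a dict with "intrinsics" (3x3 intrinsics, pixels), "extrinsics" (4x4, takes a point from world to camera coordinates); the wrist camera has in their place "hand_eye" (4x4, takes a point from camera to tool coordinates, whose origin is the TCP and whose axes are the flange's). Camera axes: x right, y down, z forward; pixel columns grow to the right and rows downward; lengths in m; the calibration is good to about 2 mm. A picture is of the moment at which its call begins: read the wrist's pose just before it. camera_model takes no time and is no camera call.
- ctrl.sign_off(): hands the job in; it is judged then, once.
Trained networks look in the newest picture that a camera, given by its name, has taken for a name from the list of things; names that differ only in an ending like _2 or _b are one class to them, and where a whole thing is asked for, a point or a joint stands for the part that bears it (a point fixed in the world has none). Each returns a list of dicts, best first, with "score" (0 to 1); they miss things now and then, are a little off and sometimes report something else, mostly with a low value. They report only what shows in the picture. A call takes as long as a camera call.
- ctrl.find_in(camera, query): "uv" ([column, row] in pixels, amid what is visible of it).
The state is a dict: "time": time; "qpos": joint angles; "dq": joint speeds; "joint_efforts": joint torques, N m; "eef_pos": TCP position; "tcp_rot": TCP orientation; "contact_force": force on the tool from outside, world axes, zero at the start; "wrist_torque": the same for the moment, N m; "opening": opening from 0.0 (shut) to 1.0 (fully open); "finger_force": force on a finger pad.
Only numpy, scipy, OpenCV 4.12 (cv2) and the standard library are available. Lean on these libraries where they do the work, as an engineer would, in place of code of your own. Each camera call takes 0.05 s, during which the arm holds its last target. There are 200 camera calls.

## Working session

There is one attempt and no reset: what is moved stays moved. The work goes in short steps, Python scripts to look and compute and a tool call to move; the robot and the scene stay as the last step left them, time stands still between calls to the robot, and variables do not carry over. Pictures are saved under pics/ and viewed, at most 10 in all, crops included, and the job is handed in when it is done.

Besides the shell and the picture viewer there is one more tool, called after ">>>" by a JSON object that holds its "method" and its "body". carry_out: Moves the arm, as the interface text tells. Its arguments: {"type":"object","properties":{"deltas":{"type":"array"},"grip":{"type":"number"},"grip_force":{"type":"number"}},"required":["deltas"]}

```bash
ls; mkdir -p pics; cat > h.py <<'E'
import numpy as np,cv2
from scipy.spatial.transform import Rotation as R
from plant import ctrl
np.set_printoptions(precision=4,suppress=True)
def tool():
    s=ctrl.get_state();T=np.eye(4);T[:3,:3]=R.from_quat(s["tcp_rot"]).as_matrix();T[:3,3]=s["eef_pos"];return T
def c2w(n):
    m=ctrl.camera_model(n)
    return (np.array(m["intrinsics"]), tool()@np.array(m["hand_eye"]) if n=="wrist" else np.linalg.inv(m["extrinsics"]))
def cloud(d,K,T):
    v,u=np.indices(d.shape);P=np.stack([(u-K[0,2])/K[0,0]*d,(v-K[1,2])/K[1,1]*d,d],-1)
    return P@T[:3,:3].T+T[:3,3]
def snap(n):
    K,T=c2w(n);p,d=ctrl.read_camera(n);return p,d,cloud(d,K,T)
E
python3 - <<'E'
from h import *
s=ctrl.get_state();print(s)
ims=[]
for n in("scene","top"):
    p,d,P=snap(n);ims.append(p);np.savez(f"{n}.npz",p=p,d=d,P=P)
    for q in("pin_grip","spare_grip","plate_centre","plate_hole","turn_knob","mark","rack"):
        for r in ctrl.find_in(n,q)[:2]:
            u,v=np.round(r["uv"]).astype(int);print(n,q,r["uv"],round(r["score"],2),P[v,u])
    cv2.imwrite(f"pics/{n}.png",p[...,::-1])
E
```

```text
pics
{'time': 0.0, 'qpos': array([ 1.06  ,  0.2872,  1.5782,  0.    ,  1.2786, -0.15  ]), 'dq': array([-0.001 , -0.0004,  0.0014,  0.0019, -0.0008,  0.0008]), 'joint_efforts': array([ -0.0006, -40.5978, -29.2623,  -0.0001,   0.0058,   0.    ]), 'eef_pos': array([0.2379, 0.631 , 0.2299]), 'tcp_rot': array([ 0.1794,  0.9838, -0.0011, -0.0004]), 'contact_force': array([0.5645, 0.4454, 0.9721]), 'wrist_torque': array([ 0.0164,  0.0066, -0.0287]), 'finger_force': 0.0, 'opening': 1.0012617749508892}
scene pin_grip [314.6, 217.1] 0.58 [0.5207 0.1857 0.0665]
scene spare_grip [344.5, 217.0] 0.45 [0.4857 0.2666 0.0726]
scene plate_centre [211.3, 192.6] 0.61 [ 0.6116 -0.1326  0.1071]
scene plate_hole [211.3, 189.3] 0.9 [ 0.6022 -0.1379  0.1145]
scene plate_hole [316.6, 214.4] 0.51 [0.5231 0.1908 0.0833]
scene turn_knob [209.2, 194.2] 0.65 [ 0.6163 -0.1372  0.1046]
scene mark [214.4, 202.9] 0.81 [ 0.6259 -0.1143  0.0837]
scene rack [330.9, 228.5] 0.59 [0.5221 0.2409 0.0452]
scene rack [210.9, 195.4] 0.48 [ 0.614  -0.1315  0.101 ]
top spare_grip [166.6, 227.7] 0.67 [0.4821 0.2689 0.0606]
top plate_centre [307.4, 185.5] 0.77 [ 0.5959 -0.1353  0.1122]
top plate_centre [406.4, 207.5] 0.27 [ 0.5366 -0.4475  0.009 ]
top plate_hole [308.0, 187.8] 0.9 [ 0.59   -0.1376  0.1149]
top turn_knob [307.6, 187.5] 0.85 [ 0.59   -0.1376  0.1149]
top mark [304.7, 190.2] 0.81 [ 0.5848 -0.1295  0.1113]
top rack [175.1, 224.3] 0.55 [0.4937 0.2485 0.0465]
```

```bash
python3 - <<'E'
import cv2,numpy as np
a=cv2.imread("pics/scene.png");b=cv2.imread("pics/top.png")
x=cv2.resize(a[140:270,150:400],None,fx=3.2,fy=2.25);y=cv2.resize(b[130:260,130:380],None,fx=3.2,fy=2.25)
cv2.imwrite("pics/c1.png",np.vstack([x,y]))
cv2.imwrite("pics/c2.png",cv2.resize(np.hstack([a,b]),(800,300)))
E
```

```text
(no output)
```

View pics/c1.png

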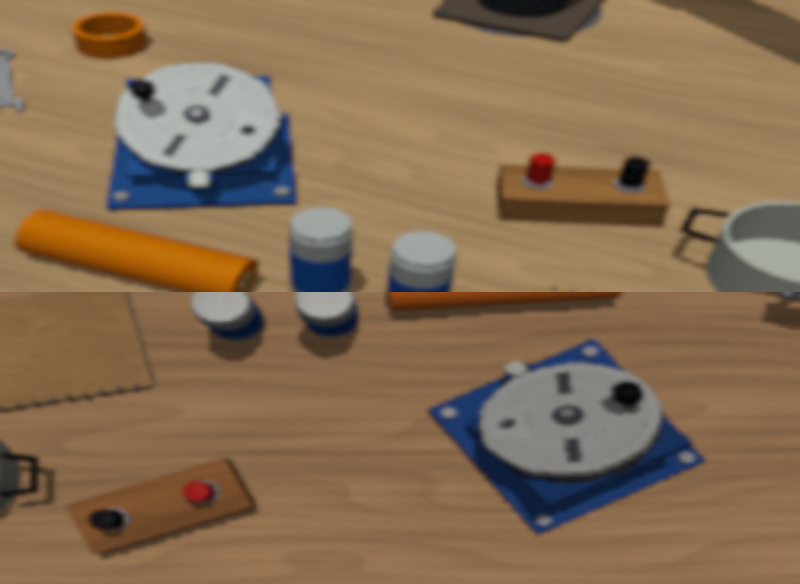

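View pics/c2.png

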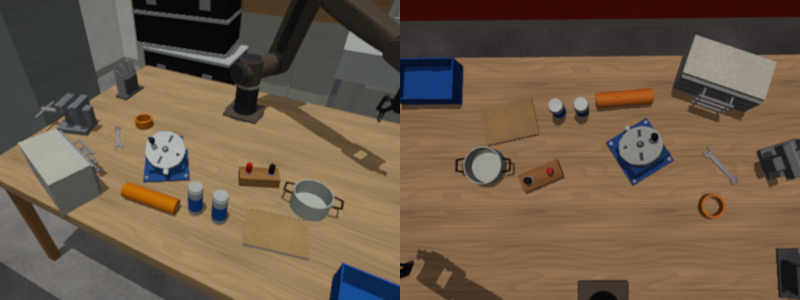

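The pictures show the red pin (scene 314,217, the end of the rack nearer the fixture) and the black one beside it. The plate hole is at crop (248,130) in scene and (507,423) in top. The mark is on the plate's +x+y side and the knob is opposite the hole. Next I compute coarse geometry.

```bash
python3 - <<'E'
from h import *
for n in("scene","top"):
    z=np.load(n+".npz");p=z["p"].astype(int);P=z["P"]
    r,g,b=p[...,0],p[...,1],p[...,2]
    near=lambda c,rad:np.linalg.norm(P[...,:2]-c,axis=-1)<rad
    red=(r>100)&(g<60)&(b<60)&near([.51,.19],.08)&(P[...,2]>.04)
    print(n,"red",red.sum(),np.median(P[red],0),P[red].min(0),P[red].max(0))
    blk=(r<70)&(g<70)&(b<70)&near([.485,.267],.04)&(P[...,2]>.06)
    print("blk",blk.sum(),np.median(P[blk],0))
    gr=(abs(r-b)<25)&(r>110)&near([.6,-.135],.11)&(P[...,2]>.05)&(P[...,2]<.2)
    Q=P[gr]
    for _ in range(6):
        c=Q.mean(0);nn=np.linalg.svd(Q-c)[2][2];nn*=np.sign(nn[2]);e=(Q-c)@nn;Q=Q[abs(e)<max(.003,2*e.std())]
    # plane coordinates & circle
    (cx,cy),rad=cv2.minEnclosingCircle(Q[:,:2].astype(np.float32))
    print("plate",gr.sum(),len(Q),"c",c,"n",nn,"tilt",np.degrees(np.arccos(nn[2])),"az",np.degrees(np.arctan2(nn[1],nn[0])))
    ex=np.array([nn[0],nn[1],0]);ex-=nn*(ex@nn);ex/=np.linalg.norm(ex);ey=np.cross(nn,ex)
    q=np.stack([(Q-c)@ex,(Q-c)@ey],1);(a,bq),rad=cv2.minEnclosingCircle(q.astype(np.float32))
    print("centre",c+a*ex+bq*ey,rad)
E
```

```text
scene red 32 [0.5146 0.1937 0.09  ] [0.5041 0.1805 0.063 ] [0.5236 0.2035 0.0929]
blk 79 [0.4853 0.276  0.0824]
plate 1765 1529 c [ 0.6046 -0.1341  0.1041] n [0.4277 0.2586 0.8661] tilt 29.98675257833862 az 31.159096064993918
centre [ 0.6104 -0.1336  0.1011] 0.0917573794722557
top red 59 [0.5096 0.1941 0.0924] [0.4982 0.183  0.0475] [0.5228 0.2055 0.0961]
blk 79 [0.4736 0.2732 0.0914]
plate 1774 1569 c [ 0.597  -0.1342  0.1085] n [0.4294 0.2553 0.8663] tilt 29.972310912898415 az 30.737800872246016
centre [ 0.6063 -0.1297  0.1026] 0.09119807183742523
```

>>> {"method": "carry_out", "body": {"deltas": [-0.048, -0.036, 0, 0, 0, 0.082, -0.096, -0.072, 0, 0, 0, 0.164, -0.143, -0.108, 0, 0, 0, 0.246, -0.191, -0.144, 0, 0, 0, 0.328, -0.239, -0.18, 0, 0, 0, 0.41]}}

```text
time: 1.42
eef_pos: [0.3991, 0.3771, 0.2317]
tcp_rot: [0.377, 0.926, 0.0, 0.0]
contact_force: [1.0, 0.2, -0.8]
opening: 1.001
finger_force: 0.0
```

>>> {"method": "carry_out", "body": {"deltas": [-0.053, -0.013, 0, 0, 0, 0.1, -0.106, -0.026, 0, 0, 0, 0.2, -0.158, -0.04, 0, 0, 0, 0.3, -0.21, -0.0525, 0, 0, 0, 0.41, -0.21, -0.0525, 0, 0, 0, 0.41]}}

```text
time: 2.05
eef_pos: [0.514, 0.192, 0.2316]
tcp_rot: [0.559, 0.829, 0.0, 0.0]
contact_force: [0.2, 0.6, -0.3]
opening: 0.996
finger_force: 0.0
```

```bash
python3 - <<'E'
from h import *
s=ctrl.get_state();print(s["time"],s["eef_pos"],s["tcp_rot"],s["qpos"],s["contact_force"])
p,d,P=snap("wrist");cv2.imwrite("pics/w1.png",p[...,::-1]);np.savez("w1.npz",p=p,d=d,P=P)
for q in("pin_grip","spare_grip"):
    for r in ctrl.find_in("wrist",q)[:2]:
        u,v=np.round(r["uv"]).astype(int);print(q,r["uv"],round(r["score"],2),P[v,u])
p=p.astype(int);r,g,b=p[...,0],p[...,1],p[...,2]
red=(r>80)&(g<.5*r)&(b<.5*r)&(P[...,2]>.06)&(np.linalg.norm(P[...,:2]-[.512,.194],axis=-1)<.05)
top=red&(P[...,2]>.085)
for m in(red,top):print(m.sum(),P[m].mean(0),(P[m].min(0)+P[m].max(0))/2,P[m].max(0)-P[m].min(0))
c,ra=cv2.minEnclosingCircle(P[top][:,:2].astype(np.float32));print(c,ra)
E
```

```text
2.05 [0.514  0.192  0.2316] [0.5589 0.8293 0.0001 0.0004] [ 0.1728  0.0075  1.8885 -0.0005  1.245  -0.2118] [ 0.185   0.5595 -0.2635]
pin_grip [254.5, 170.6] 0.86 [0.5075 0.1979 0.0922]
spare_grip [250.4, 79.8] 0.87 [0.4739 0.2724 0.0908]
583 [0.5092 0.1941 0.0898] [0.5094 0.1929 0.0769] [0.0251 0.0248 0.0331]
538 [0.5091 0.1933 0.0911] [0.5094 0.1929 0.0894] [0.0251 0.0248 0.0081]
(0.5092752575874329, 0.1926455795764923) 0.012866120785474777
```

View pics/w1.png

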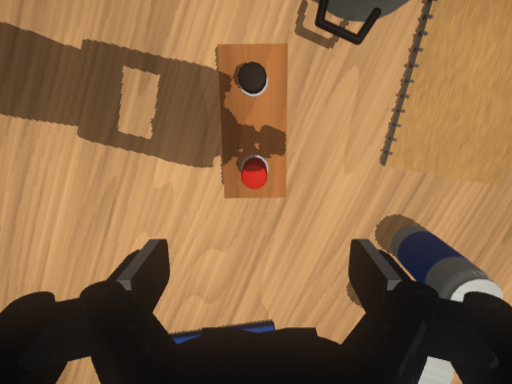

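Red head at (254,172), black at (252,78), and the fingers are clear of the cans. Descend and grasp.

>>> {"method": "carry_out", "body": {"deltas": [0.0025, -0.004, 0.06, 0, 0, 0, 0.0025, -0.004, 0.12, 0, 0, 0, 0.0025, -0.004, 0.16, 0, 0, 0, 0.0025, -0.004, 0.177, 0, 0, 0, 0.0025, -0.004, 0.177, 0, 0, 0]}}

```text
time: 2.82
eef_pos: [0.507, 0.1964, 0.0539]
tcp_rot: [0.556, 0.831, -0.001, -0.001]
contact_force: [-0.3, -0.6, 0.9]
opening: 1.001
finger_force: 0.0
```

>>> {"method": "carry_out", "body": {"deltas": [0, 0, 0, 0, 0, 0, 0, 0, 0, 0, 0, 0, 0, 0, 0, 0, 0, 0, 0, 0, 0, 0, 0, 0, 0, 0, 0, 0, 0, 0], "grip": 0, "grip_force": 60}}

```text
time: 3.45
eef_pos: [0.5087, 0.1957, 0.0556]
tcp_rot: [0.557, 0.831, 0.001, 0.001]
contact_force: [-0.0, 0.0, 5.6]
opening: 0.285
finger_force: 58.8
```

>>> {"method": "carry_out", "body": {"deltas": [0, 0, -0.03, 0, 0, 0, 0, 0, -0.08, 0, 0, 0, 0, 0, -0.14, 0, 0, 0, 0, 0, -0.18, 0, 0, 0, 0, 0, -0.18, 0, 0, 0]}}

```text
time: 4.08
eef_pos: [0.5096, 0.1959, 0.2382]
tcp_rot: [0.557, 0.831, 0.003, 0.003]
contact_force: [0.1, 0.5, -0.7]
opening: 0.285
finger_force: 60.3
```

```bash
python3 - <<'E'
from h import *
s=ctrl.get_state();print(s["time"],s["eef_pos"],s["tcp_rot"],s["qpos"],s["contact_force"],s["wrist_torque"])
p,d,P=snap("wrist");cv2.imwrite("pics/w2.png",p[...,::-1]);T=tool()
Q=(P-T[:3,3])@T[:3,:3];pi=p.astype(int)
m=(abs(Q[...,0])<.03)&(abs(Q[...,1])<.012)&(Q[...,2]>-.03)&(Q[...,2]<.07)&(d>0)
v,u=np.nonzero(m);print(m.sum(),u.min(),u.max(),v.min(),v.max())
for a in np.arange(-.03,.07,.004):
    k=m&(Q[...,2]>=a)&(Q[...,2]<a+.004)
    if k.sum()>3: print(round(a,3),k.sum(),"x",Q[k][:,0].min(),Q[k][:,0].max(),"y",Q[k][:,1].min(),Q[k][:,1].max(),pi[k].mean(0).astype(int))
E
```

```text
4.075 [0.5096 0.1959 0.2382] [0.5567 0.8307 0.0027 0.0028] [ 0.1812 -0.0085  1.892   0.      1.2502 -0.2089] [ 0.138   0.5472 -0.7308] [-0.0238  0.0337 -0.0176]
1793 226 282 213 269
-0.03 240 x -0.0008179381401631543 0.01032635642912543 y -0.011966715528168945 0.011983409716179238 [81 29 20]
-0.026 226 x -0.00106030937056609 0.010181511019661004 y -0.011874276614097524 0.01199841773014148 [82 30 21]
-0.022 209 x -0.0007562822801906456 0.010374060054360255 y -0.011965996622706606 0.0118603372660633 [84 32 22]
-0.018 185 x -0.0007310710500632205 0.010919869608931324 y -0.011901407255374209 0.011915488543831395 [86 33 23]
-0.014 171 x -0.00037408410687546335 0.010454022118493217 y -0.01182593219946005 0.011958975945075874 [84 34 23]
-0.01 153 x -0.000928958463795077 0.010069309806368821 y -0.011969137297248595 0.011693776968093301 [89 36 24]
-0.006 134 x -0.00032544101030133595 0.009195996170993748 y -0.010432774335111953 0.01189689150768131 [92 38 26]
-0.002 71 x -0.001171722464783912 0.009561483959241794 y -0.010368906658183538 0.011568279648517098 [99 55 46]
0.002 365 x -0.0024039786362056717 0.011255537706815342 y -0.010665835956918918 0.011900815477368324 [108  94  87]
0.006 23 x 0.004794964071684038 0.01100356701240093 y -0.010128239438415731 0.011988944421004448 [128 101  78]
0.03 7 x 0.0011776430900415184 0.0019222140979291073 y -0.000669613284566885 0.004353451932275117 [108  86  69]
0.034 9 x 0.0006230538523947763 0.0019086690477009619 y -0.0013141936750074021 0.005656530078594768 [152 118  86]
```

View pics/w2.png

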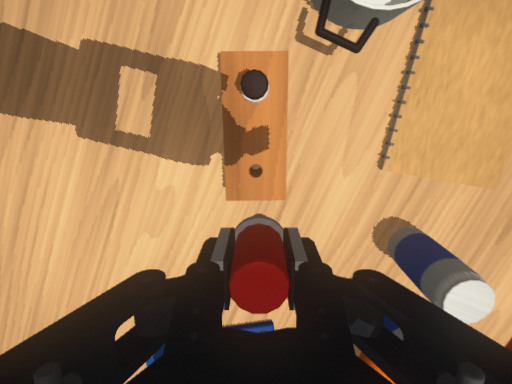

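The pin is held upright (head at 258,270), and its axis is about 3 mm to tool −x of the pad centre. Next I compute the move to a tilted viewing pose over the plate.

```bash
cat >> h.py <<'E'
N=np.array([.4286,.257,.8662]);N/=np.linalg.norm(N)
C=np.array([.608,-.1315,.102])
def frame(N):
    ex=np.array([N[0],N[1],0]);ex-=N*(ex@N);ex/=np.linalg.norm(ex);return ex,np.cross(N,ex)
EX,EY=frame(N)
def Rt(yaw=0): # tool x at angle yaw (ccw about N) from EX, z=-N
    x=np.cos(yaw)*EX+np.sin(yaw)*EY; z=-N; return np.stack([x,np.cross(z,x),z],1)
def delta(Rg,pg):
    T=tool();return np.r_[T[:3,:3].T@(pg-T[:3,3]), R.from_matrix(T[:3,:3].T@Rg).as_rotvec()]
E
python3 - <<'E'
from h import *
for yaw in(0,.4,.8):
    d=delta(Rt(yaw),C-.05*EX+.14*N);print(yaw,d,np.linalg.norm(d[:3]),np.degrees(np.linalg.norm(d[3:])))
print(C-.05*EX+.14*N)
E
```

```text
0 [-0.3366 -0.0056 -0.013   0.3732 -0.4326  1.3853] 0.33686456359725897 85.85704749879622
0.4 [-0.3366 -0.0056 -0.013   0.4336 -0.3358  0.996 ] 0.33686456359725897 65.1477980447177
0.8 [-0.3366 -0.0056 -0.013   0.4785 -0.2365  0.6059] 0.33686456359725897 46.26585592329326
[ 0.6309 -0.1178  0.2483]
```

>>> {"method": "carry_out", "body": {"deltas": [-0.034, 0, -0.004, 0.04, -0.046, 0.148, -0.068, -0.001, -0.008, 0.08, -0.092, 0.296, -0.102, -0.001, -0.01, 0.12, -0.139, 0.444, -0.136, -0.002, -0.012, 0.16, -0.185, 0.592, -0.17, -0.003, -0.014, 0.2, -0.231, 0.74]}}

```text
time: 4.75
eef_pos: [0.5684, 0.0363, 0.2446]
tcp_rot: [0.813, 0.563, -0.147, 0.038]
contact_force: [0.8, 0.0, -0.5]
opening: 0.29
finger_force: 60.3
```

```bash
python3 - <<'E'
from h import *
d=delta(Rt(0),C-.05*EX+.14*N);print(d,np.degrees(np.linalg.norm(d[3:])),ctrl.get_state()["qpos"])
E
```

```text
[-0.1201  0.1135  0.0192  0.1662 -0.1942  0.643 ] 39.64668178355657 [-0.0132  0.1746  1.7058 -0.2322  1.4637  0.3949]
```

>>> {"method": "carry_out", "body": {"deltas": [-0.03, 0.028, 0.005, 0.042, -0.049, 0.161, -0.06, 0.057, 0.01, 0.084, -0.098, 0.322, -0.09, 0.085, 0.014, 0.126, -0.147, 0.482, -0.12, 0.1135, 0.019, 0.166, -0.194, 0.643, -0.12, 0.1135, 0.019, 0.166, -0.194, 0.643]}}

```text
time: 5.38
eef_pos: [0.6321, -0.1193, 0.2468]
tcp_rot: [0.931, 0.258, -0.249, 0.068]
contact_force: [-0.5, -0.2, -2.1]
opening: 0.291
finger_force: 60.2
```

```bash
python3 - <<'E'
from h import *
d=delta(Rt(0),C-.05*EX+.14*N);print(d,ctrl.get_state()["qpos"])
p,d,P=snap("wrist");cv2.imwrite("pics/w3.png",p[...,::-1]);np.savez("w3.npz",p=p,d=d,P=P,T=tool())
for q in("plate_hole","plate_centre","turn_knob","mark"):
    for r in ctrl.find_in("wrist",q)[:2]:
        u,v=np.round(r["uv"]).astype(int);print(q,r["uv"],round(r["score"],2),P[v,u])
E
```

```text
[-0.001  -0.0019 -0.0011 -0.002  -0.0013  0.002 ] [-0.2119  0.4423  1.408  -0.3483  1.6832  0.8472]
plate_hole [257.4, 135.2] 0.9 [ 0.6085 -0.1322  0.1129]
plate_centre [260.5, 133.2] 0.67 [ 0.6089 -0.1351  0.1082]
turn_knob [258.0, 131.7] 0.72 [ 0.6086 -0.1332  0.1076]
mark [258.0, 103.3] 0.87 [ 0.6252 -0.1231  0.0909]
```

View pics/w3.png

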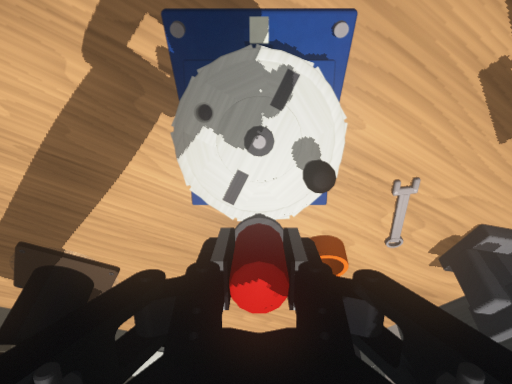

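The plate hole is at (205,112), the bolt head at (259,141), the knob at (320,176) and the mark at (259,30). Next I measure these precisely.

```bash
python3 - <<'E'
from h import *
z=np.load("w3.npz");p=z["p"].astype(int);P=z["P"];d=z["d"];T=z["T"];K,_=c2w("wrist")
m0=ctrl.camera_model("wrist");Tc=T@np.array(m0["hand_eye"])
g=p.min(2);near=np.linalg.norm(P-C,axis=-1)<.1
gr=near&(p.max(2)-g<30)&(g>90)&(abs((P-C)@N)<.015)
Q=P[gr]
for _ in range(8):
    c=Q.mean(0);n=np.linalg.svd(Q-c,full_matrices=False)[2][2];n*=np.sign(n[2]);e=(Q-c)@n;Q=Q[abs(e)<max(.0015,2.5*e.std())]
print("n",n,"tilt",np.degrees(np.arccos(n[2])),np.degrees(np.arctan2(n[1],n[0])),len(Q),e.std())
ex,ey=frame(n)
def onplane(u,v,h=0):
    r=Tc[:3,:3]@np.array([(u-K[0,2])/K[0,0],(v-K[1,2])/K[1,1],1]);o=Tc[:3,3];return o+r*(((c+h*n-o)@n)/(r@n))
q=np.stack([(Q-c)@ex,(Q-c)@ey],1).astype(np.float32);h=cv2.convexHull(q)[:,0];print("hull circ",cv2.minEnclosingCircle(q))
(a,b),_=cv2.minEnclosingCircle(q);Cc=c+a*ex+b*ey;print("rim centre",Cc)
# dark hole blob and bolt
gray=p.mean(2)
def blob(u0,v0,w,th):
    s=gray[v0-w:v0+w+1,u0-w:u0+w+1];vv,uu=np.nonzero(s<th);return uu.mean()+u0-w,vv.mean()+v0-w,len(uu)
for th in(45,60):
    u,v,k=blob(205,112,12,th);H=onplane(u,v);print("hole",u,v,k,H,[(H-Cc)@ex,(H-Cc)@ey],np.linalg.norm(H-Cc),np.arctan2((H-Cc)@ey,(H-Cc)@ex))
B=onplane(259,141.5,.005);print("bolt",B,[(B-Cc)@ex,(B-Cc)@ey])
Kn=onplane(320,176,.05);print("knob",Kn,[(Kn-Cc)@ex,(Kn-Cc)@ey])
M=onplane(259,30);print("mark",M,[(M-Cc)@ex,(M-Cc)@ey])
print(gray[100:125,193:218:1].astype(int)[::2])
E
```

```text
n [0.4289 0.2569 0.866 ] tilt 29.997565364573262 30.91980538693682 21250 0.0006940881873145311
hull circ ((0.0033677115570753813, -0.0005354784079827368), 0.09191308915615082)
rim centre [ 0.6084 -0.1326  0.1021]
hole nan nan 0 [nan nan nan] [np.float64(nan), np.float64(nan)] nan nan
hole 204.3 110.44444444444444 90 [ 0.5946 -0.0829  0.0942] [np.float64(0.01579433332886399), np.float64(0.04969656697530445)] 0.0521460423659762 1.2630763314123084
bolt [ 0.6021 -0.1363  0.1121] [np.float64(-0.011276830969695222), np.float64(3.699096776351796e-05)]
knob [ 0.6301 -0.1758  0.1619] [np.float64(-0.0330399659874767), np.float64(-0.0482740786867923)]
mark [ 0.6689 -0.0956  0.0612] [np.float64(0.08186790868322345), np.float64(0.000573551455277304)]
[[127 126 127 125 127 128 129 131 132 131 131 129 128 126 127 128 130 127
  126 127 129 130 132 130 128]
 [127 126 127 126 127 129 130 127 124 122 120 118 120 126 130 131 127 125
  128 129 132 130 129 128 128]
 [127 127 127 126 120 116 114 108 102  91  81  76  81  94 107 113 119 125
  130 131 130 130 129 128 129]
 [126 126 120 112 109  97  84  69  60
[... 398 characters left out ...]
90  81  70  61  59  57  60  59  60  60  61  60  60  59  59
   63  95 118 130 132 132 135]
 [134 127 112 102  87  80  69  60  60  60  58  60  60  62  61  58  59  61
   81 106 125 132 132 134 136]
 [135 135 127 112 102  92  84  78  67  61  61  62  63  63  63  61  67  89
  108 123 130 132 134 135 136]
 [134 133 133 130 120 110 103  97  94  86  84  77  77  80  85  95 104 120
  129 133 131 134 137 136 136]
 [135 134 131 130 129 132 129 124 118 115 111 112 114 114 120 126 131 134
  133 132 134 136 136 137 133]
 [134 132 130 130 131 133 130 129 131 132 134 134 133 132 131 132 134 134
  132 135 137 139 136 135 133]]<stdin>:18: RuntimeWarning: Mean of empty slice.
  ret = ret.dtype.type(ret / rcount)
```

```bash
cat > m.py <<'E'
from h import *
from scipy.optimize import least_squares
z=np.load("w3.npz");p=z["p"].astype(int);P=z["P"];T=z["T"];K,_=c2w("wrist")
Tc=T@np.array(ctrl.camera_model("wrist")["hand_eye"]);gray=p.mean(2)
n=np.array([.4289,.2569,.866]);ex,ey=frame(n)
pl=(abs((P-C)@N)<.004)&(np.linalg.norm(P-C,axis=-1)<.12)
c=np.median(P[pl&(p.max(2)-p.min(2)<30)],0)
def onplane(u,v,h=0):
    r=Tc[:3,:3]@np.array([(u-K[0,2])/K[0,0],(v-K[1,2])/K[1,1],1]);o=Tc[:3,3];return o+r*(((c+h*n-o)@n)/(r@n))
# rim: ray march from bolt outward until the depth leaves the plane
m=(abs((P-c)@n)<.004);C0=onplane(259,141.5)
pts=[]
for a in np.radians(np.arange(0,360,5)):
    dirx=np.array([np.cos(a),np.sin(a)]);k=30
    while True:
        u,v=(np.array([259,141.5])+dirx*k).round().astype(int)
        if not(0<=u<512 and 0<=v<384) or not m[v,u]: 
            if k>60: break
        k+=1
        if k>140:break
    X=onplane(259+dirx[0]*(k-.5),141.5+dirx[1]*(k-.5))-C0;pts.append([X@ex,X@ey])
pts=np.array(pts)
f=least_squares(lambda x:np.hypot(*(pts-x).T)-.08,[0,0],loss="cauchy",f_scale=.001).x
print("rim fit rel bolt",f,"med resid",np.median(abs(np.hypot(*(pts-f).T)-.08)))
for th in(70,90,110):
    s=gray[99:125,192:218]<th;vv,uu=np.nonzero(s);H=onplane(uu.mean()+192,vv.mean()+99)
    Cr=C0+f[0]*ex+f[1]*ey;w=H-Cr;print(th,H,"r",np.linalg.norm(w),"ang",np.arctan2(w@ey,w@ex))
s=(gray[125:160,240:278]<95);vv,uu=np.nonzero(s);print("bolt px",uu.mean()+240,vv.mean()+125,len(uu))
print("C0",C0,"Crim",Cr)
E
python3 m.py
```

```text
rim fit rel bolt [0.0012 0.    ] med resid 0.00104692373314344
70 [ 0.594  -0.0835  0.0956] r 0.05531905667612947 ang 1.1031368150460357
90 [ 0.5936 -0.0831  0.0957] r 0.0557828863666914 ang 1.110429907120963
110 [ 0.5933 -0.083   0.0958] r 0.05591633126851707 ang 1.1162498329611708
bolt px 252.1125541125541 135.22943722943722 231
C0 [ 0.6    -0.1375  0.1087] Crim [ 0.6009 -0.137   0.1081]
```

```bash
cat > pin.py <<'E'
from h import *
def pin(P,T,show=True):
    Q=(P-T[:3,3])@T[:3,:3]
    m=(Q[...,0]>-.01)&(Q[...,0]<.03)&(abs(Q[...,1])<.022)
    for a,b in((-.03,-.015),(-.015,-.003),(-.001,.003),(.003,.006),(.006,.009),(.009,.014),(.014,.03),(.03,.036),(.036,.042),(.042,.046)):
        k=m&(Q[...,2]>=a)&(Q[...,2]<b)
        if a<-.003:k&=abs(Q[...,1])<.011
        if k.sum()>3:
            q=Q[k];f=np.c_[2*q[:,:2],np.ones(len(q))];s=np.linalg.lstsq(f,(q[:,:2]**2).sum(1),rcond=None)[0]
            print(a,k.sum(),"x",np.percentile(q[:,0],[1,98]),"y",np.percentile(q[:,1],[1,99]),"fit",s[:2],np.sqrt(abs(s[2]+s[0]**2+s[1]**2)))
E
python3 - <<'E'
from pin import *
z=np.load("w3.npz");pin(z["P"],z["T"])
E
```

```text
-0.03 820 x [0.0008 0.0113] y [-0.0108  0.0107] fit [ 0.0037 -0.0003] 0.008305894697672393
-0.015 481 x [0.0009 0.0112] y [-0.0107  0.0108] fit [ 0.0032 -0.0001] 0.00857863359129129
-0.001 139 x [0.0008 0.0102] y [-0.0097  0.0145] fit [-0.0026  0.0025] 0.01262773026787332
0.003 53 x [0.001  0.0116] y [-0.0096  0.0143] fit [-0.0011  0.0024] 0.011708437168535741
0.006 376 x [-0.0002  0.0121] y [-0.01    0.0151] fit [-0.0009  0.0025] 0.012244949130384654
0.009 58 x [0.0056 0.0121] y [-0.0093  0.0144] fit [-0.0027  0.0025] 0.014777167676415272
0.036 15 x [0.0018 0.0032] y [-0.0009  0.0058] fit [-0.002   0.0023] 0.00506865183346594
```

```bash
cat >> h.py <<'E'
N=np.array([.4289,.2569,.866]);EX,EY=frame(N)
C=np.array([.6005,-.1372,.1084]);TIP=np.array([-.0022,.0025,.043])
def hole(a):return C+.056*(np.cos(a)*EX+np.sin(a)*EY)
def tcp(a,h,yaw=0): # TCP so that the tip is h above the plate at hole angle a
    return hole(a)+h*N-Rt(yaw)@TIP
E
python3 - <<'E'
from h import *
print(hole(1.11));d=delta(Rt(0),tcp(1.11,.012));print(d,np.linalg.norm(d[:3]))
E
```

```text
[ 0.5932 -0.0831  0.096 ]
[ 0.0651 -0.0502  0.0882  0.0039 -0.0061  0.0056] 0.12057788349010891
```

>>> {"method": "carry_out", "body": {"deltas": [0.022, -0.017, 0.03, 0, 0, 0, 0.045, -0.035, 0.06, 0, 0, 0, 0.065, -0.05, 0.075, 0, 0, 0, 0.065, -0.05, 0.088, 0, 0, 0, 0.065, -0.05, 0.088, 0, 0, 0]}}

```text
time: 6.25
eef_pos: [0.6178, -0.0675, 0.1435]
tcp_rot: [0.931, 0.26, -0.246, 0.07]
contact_force: [0.1, -0.7, 0.0]
opening: 0.288
finger_force: 60.2
```

```bash
python3 - <<'E'
from pin import *
s=ctrl.get_state();print(s["time"],s["contact_force"],delta(Rt(0),tcp(1.11,.0)),s["qpos"])
p,d,P=snap("wrist");cv2.imwrite("pics/w4.png",cv2.resize(p[100:260,140:380,::-1],None,fx=3,fy=3));pin(P,tool())
E
```

```text
6.25 [ 0.1235 -0.6567  0.0497] [ 0.0007 -0.0018  0.0127  0.0046 -0.0061  0.0036] [-0.1444  0.4955  1.5298 -0.3219  1.5311  0.963 ]
-0.03 745 x [0.0042 0.0106] y [-0.0106  0.0108] fit [-0.0023  0.0003] 0.0124439700764988
-0.015 460 x [0.0042 0.0106] y [-0.0106  0.0107] fit [-0.0023  0.0002] 0.012475291021802077
-0.001 142 x [0.0011 0.0106] y [-0.0121  0.0126] fit [-0.0024  0.0004] 0.012706827653738232
0.003 45 x [0.0003 0.0107] y [-0.0119  0.0121] fit [-0.0022  0.0003] 0.012384472798432248
0.006 381 x [0.0004 0.0122] y [-0.0123  0.0128] fit [-0.0006  0.0002] 0.012157467437941605
0.009 65 x [0.0046 0.0123] y [-0.0121  0.0125] fit [-0.002   0.0002] 0.01433394003491506
0.036 17 x [0.002  0.0033] y [-0.0033  0.0035] fit [-0.0016  0.0002] 0.0048097698059449585
```

View pics/w4.png

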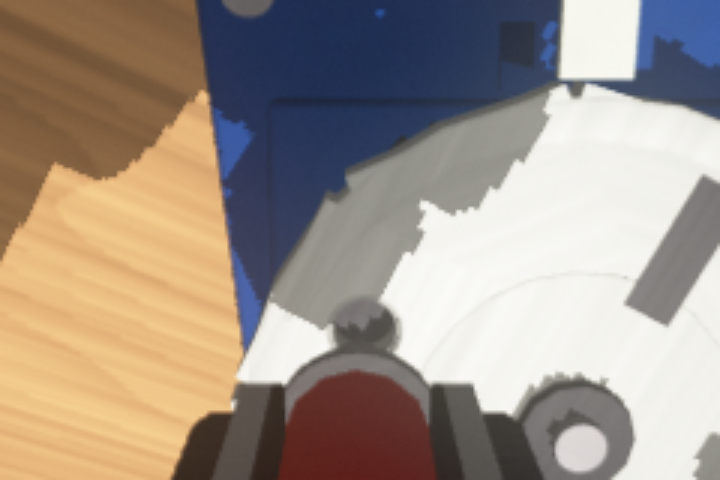

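The collar hides half of the hole, which centres near crop (365,328). I measure the hole and the pin purely in the camera/tool frame, so pose noise drops out.

```bash
python3 - <<'E'
from pin import *
m=ctrl.camera_model("wrist");K=np.array(m["intrinsics"]);HE=np.array(m["hand_eye"])
p,d=ctrl.read_camera("wrist");Q=cloud(d,K,HE);g=p.mean(2)
pin(Q,np.eye(4))
u0,v0=261,209
box=(slice(v0-35,v0+6),slice(u0-50,u0+50))
q=Q[box].reshape(-1,3);q=q[(q[:,2]>.03)&(q[:,2]<.08)]
for _ in range(6):
    c=q.mean(0);n=np.linalg.svd(q-c,full_matrices=False)[2][2];e=(q-c)@n;q=q[abs(e)<max(.001,2*e.std())]
n*=-np.sign(n[2]);print("plane n in tool",n,"c",c,len(q))
o=HE[:3,3]
def on(u,v):
    r=HE[:3,:3]@np.array([(u-K[0,2])/K[0,0],(v-K[1,2])/K[1,1],1]);return o+r*((c-o)@n)/(r@n)
print("plate z under tip",(c@n-n[:2]@np.array([-.002,0]))/n[2])
hsv=p[v0-16:v0+10,u0-22:u0+22].mean(2).astype(int)
print(hsv[::2,::2])
for th in(90,105,120):
  for v in range(198,214,3):
    row=g[v,240:285];k=np.nonzero(row<th)[0]
    if len(k)>3:print(th,v,k.min()+240,k.max()+240,on(k.min()+239.5,v)[:2],on(k.max()+240.5,v)[:2])
E
```

```text
-0.03 726 x [0.0025 0.0103] y [-0.0106  0.0108] fit [-0.0024  0.0009] 0.012375800093632209
-0.015 438 x [0.0032 0.0104] y [-0.0104  0.0107] fit [-0.0024  0.0008] 0.012399255889552945
-0.001 124 x [0.0004 0.0102] y [-0.0108  0.013 ] fit [-0.0026  0.0009] 0.012594705250992395
0.003 190 x [-0.0001  0.0121] y [-0.0116  0.0134] fit [-0.0011  0.0007] 0.012361681078898278
0.006 247 x [0.0009 0.0123] y [-0.0117  0.0135] fit [-0.0001  0.001 ] 0.011851038332177348
0.009 24 x [0.007  0.0123] y [-0.0078  0.012 ] fit [-0.0025  0.0009] 0.014561338074821534
0.03 5 x [0.0024 0.0033] y [0.0006 0.0043] fit [-0.0009  0.0015] 0.004169234680254044
0.036 12 x [0.0017 0.0034] y [-0.0026  0.0036] fit [-0.0009  0.0007] 0.004082338654541324
plane n in tool [ 0.0115  0.0084 -0.9999] c [0.0099 0.0097 0.058 ] 2655
plate z under tip 0.057807415147766834
[[144 146 145 149 147 150 148 149 151 153 154 154 152 149 151 243 243 245
  246 247 245 245]
 [144 146 148 146 150 150 148 149 153 155 155 153 150 150 219 245 244 246
  247 246 245 246]
 [145 146 147 149 150 148 148 151 154 152 147 147 147 151 244 244 245 246
  24
[... 804 characters left out ...]
  86  87  97 101 132 212 246
  246 248 247 246]
 [243 244 246 247 224 120  86  83  84  85  93  87  85  84  90 117 242 245
  248 248 246 245]]
90 207 251 269 [ 0.0003 -0.0048] [0.0002 0.0085]
90 210 252 267 [-0.0019 -0.0041] [-0.002   0.0071]
90 213 256 263 [-0.0042 -0.0013] [-0.0042  0.0043]
105 207 251 269 [ 0.0003 -0.0048] [0.0002 0.0085]
105 210 251 269 [-0.0019 -0.0048] [-0.002   0.0085]
105 213 252 268 [-0.0042 -0.0041] [-0.0042  0.0079]
120 201 255 264 [ 0.0047 -0.002 ] [0.0046 0.005 ]
120 204 252 269 [ 0.0025 -0.0041] [0.0024 0.0085]
120 207 251 269 [ 0.0003 -0.0048] [0.0002 0.0085]
120 210 251 269 [-0.0019 -0.0048] [-0.002   0.0085]
120 213 252 269 [-0.0042 -0.0041] [-0.0042  0.0086]
```

>>> {"method": "carry_out", "body": {"deltas": [0.001, 0.001, 0.008, 0, 0, 0, 0.001, 0.001, 0.014, 0, 0, 0, 0.001, 0.001, 0.019, 0, 0, 0, 0.001, 0.001, 0.023, 0, 0, 0, 0.001, 0.001, 0.023, 0, 0, 0]}}

```text
time: 6.98
eef_pos: [0.6093, -0.0736, 0.1226]
tcp_rot: [0.931, 0.26, -0.246, 0.07]
contact_force: [-0.1, 0.6, -0.4]
opening: 0.289
finger_force: 60.2
```

```bash
python3 - <<'E'
from h import *
s=ctrl.get_state();print(s["contact_force"],"tool F",tool()[:3,:3].T@s["contact_force"],delta(Rt(0),tcp(1.11,-.013)))
E
```

```text
[-0.1279  0.59   -0.4042] tool F [ 0.3701 -0.5715  0.2535] [-0.0007 -0.0026  0.0024  0.0038 -0.0062  0.0035]
```

>>> {"method": "carry_out", "body": {"deltas": [0, 0, 0.002, 0, 0, 0, 0, 0, 0.004, 0, 0, 0, 0, 0, 0.005, 0, 0, 0, 0, 0, 0.006, 0, 0, 0, 0, 0, 0.006, 0, 0, 0]}}

```text
time: 7.6
eef_pos: [0.6075, -0.0749, 0.1184]
tcp_rot: [0.931, 0.26, -0.245, 0.07]
contact_force: [0.8, -0.1, 1.5]
opening: 0.289
finger_force: 60.4
```

```bash
cat > st.py <<'E'
from h import *
s=ctrl.get_state();T=tool();print(s["time"],"tool F",T[:3,:3].T@s["contact_force"],"tau",s["wrist_torque"],"tip rel C",np.array([EX,EY,N])@(T[:3,3]+T[:3,:3]@TIP-C),"q",s["qpos"])
E
python3 st.py
```

```text
7.6 tool F [-0.2083  0.4859 -1.6467] tau [ 0.2726 -0.1243 -0.0937] tip rel C [ 0.026   0.0472 -0.0153] q [-0.1572  0.5022  1.5702 -0.3272  1.4816  0.9677]
```

>>> {"method": "carry_out", "body": {"deltas": [0, 0, 0.001, 0, 0, 0, 0, 0, 0.002, 0, 0, 0, 0, 0, 0.002, 0, 0, 0]}}

```text
time: 7.98
eef_pos: [0.6075, -0.075, 0.1183]
tcp_rot: [0.932, 0.26, -0.244, 0.07]
contact_force: [2.6, 4.8, 6.7]
opening: 0.287
finger_force: 61.2
```

```bash
sed -i 's/TIP=np.array.*/TIP=np.array([-.002,.001,.043])/' h.py; python3 st.py
```

```text
7.975 tool F [ 0.7876 -2.7323 -8.1215] tau [ 0.42    0.1998 -0.2502] tip rel C [ 0.0263  0.0485 -0.0154] q [-0.1574  0.5012  1.5713 -0.3269  1.4795  0.9681]
```

Contact with the ring, pressing at 8 N. Next I swing the plate with the pin along the arc towards about 0.25 rad, with the pressure slightly eased.

>>> {"method": "carry_out", "body": {"deltas": [0.008, 0.005, -0.001, 0, 0, 0, 0.016, 0.013, -0.001, 0, 0, 0, 0.0223, 0.0222, -0.001, 0, 0, 0, 0.0257, 0.0298, -0.001, 0, 0, 0, 0.0274, 0.0351, -0.001, 0, 0, 0]}}

```text
time: 8.6
eef_pos: [0.6439, -0.0905, 0.1051]
tcp_rot: [0.931, 0.259, -0.248, 0.066]
contact_force: [-4.1, 8.6, 9.0]
opening: 0.289
finger_force: 61.4
```

```bash
python3 st.py
```

```text
8.6 tool F [-3.6933 -9.4972 -8.2491] tau [ 1.1018  1.2549 -0.9847] tip rel C [ 0.0529  0.0169 -0.0153] q [-0.1715  0.5938  1.4637 -0.3283  1.4991  0.9499]
```

>>> {"method": "carry_out", "body": {"deltas": [0.0003, 0.0013, 0.001, 0, 0, 0, 0.0006, 0.0027, 0.001, 0, 0, 0, 0.0009, 0.0041, 0.001, 0, 0, 0, 0.0011, 0.0054, 0.001, 0, 0, 0]}}

```text
time: 9.1
eef_pos: [0.6477, -0.0943, 0.1041]
tcp_rot: [0.931, 0.259, -0.247, 0.067]
contact_force: [-1.9, 8.8, 8.5]
opening: 0.288
finger_force: 61.7
```

```bash
python3 st.py
```

```text
9.1 tool F [-1.6914 -8.59   -8.8246] tau [ 1.2202  0.937  -0.9225] tip rel C [ 0.0547  0.0116 -0.0155] q [-0.1758  0.6013  1.454  -0.3295  1.4973  0.9454]
```

>>> {"method": "carry_out", "body": {"deltas": [0.0002, 0.0011, 0.0005, 0, 0, 0, 0.0003, 0.0022, 0.0005, 0, 0, 0, 0.0004, 0.0033, 0.0005, 0, 0, 0, 0.0005, 0.0044, 0.0005, 0, 0, 0]}}

```text
time: 9.6
eef_pos: [0.6506, -0.1004, 0.1008]
tcp_rot: [0.931, 0.26, -0.246, 0.069]
contact_force: [-0.9, 5.7, 0.9]
opening: 0.284
finger_force: 60.7
```

```bash
python3 st.py
```

```text
9.6 tool F [ 1.4909 -5.3821 -1.8245] tau [ 1.1522  0.08   -0.6536] tip rel C [ 0.0557  0.0047 -0.0187] q [-0.1822  0.6097  1.4477 -0.3353  1.4905  0.9411]
```

The tip has dropped 3 mm at about 0.09 rad, so the hidden hole is found. Pushing in.

>>> {"method": "carry_out", "body": {"deltas": [0, 0, 0.002, 0, 0, 0, 0, 0, 0.004, 0, 0, 0, 0, 0, 0.006, 0, 0, 0, 0, 0, 0.006, 0, 0, 0]}}

```text
time: 10.1
eef_pos: [0.6479, -0.1015, 0.0956]
tcp_rot: [0.931, 0.26, -0.246, 0.068]
contact_force: [-1.4, 6.9, 0.8]
opening: 0.284
finger_force: 60.8
```

```bash
python3 st.py
```

```text
10.1 tool F [ 1.6994 -6.6443 -1.8668] tau [ 1.1899  0.1017 -0.6561] tip rel C [ 0.0558  0.0052 -0.0246] q [-0.1846  0.6106  1.4567 -0.3355  1.4811  0.9422]
```

>>> {"method": "carry_out", "body": {"deltas": [0, -0.0005, 0.003, 0, 0, 0, 0, -0.001, 0.006, 0, 0, 0, 0, -0.001, 0.009, 0, 0, 0, 0, -0.001, 0.012, 0, 0, 0, 0, -0.001, 0.012, 0, 0, 0]}}

```text
time: 10.72
eef_pos: [0.6438, -0.1037, 0.0874]
tcp_rot: [0.932, 0.26, -0.245, 0.069]
contact_force: [1.1, 9.0, 5.0]
opening: 0.287
finger_force: 61.5
```

```bash
python3 st.py
```

```text
10.725 tool F [ 2.4444 -7.0909 -7.1128] tau [ 1.1994  0.296  -0.6114] tip rel C [ 0.056   0.0053 -0.034 ] q [-0.1884  0.6105  1.473  -0.3381  1.4612  0.9455]
```

>>> {"method": "carry_out", "body": {"deltas": [0, -0.001, 0.001, 0, 0, 0, 0, -0.001, 0.003, 0, 0, 0, 0, -0.001, 0.003, 0, 0, 0]}}

```text
time: 11.1
eef_pos: [0.6438, -0.1037, 0.0874]
tcp_rot: [0.932, 0.26, -0.243, 0.07]
contact_force: [3.6, 9.6, 11.2]
opening: 0.285
finger_force: 62.0
```

```bash
python3 st.py
```

```text
11.1 tool F [  1.5469  -6.305  -13.6929] tau [ 1.171   0.4125 -0.6605] tip rel C [ 0.0562  0.0052 -0.034 ] q [-0.1882  0.6083  1.4757 -0.3388  1.4566  0.947 ]
```

The pin is home: force rises to 14 N with no further travel. Ease off, release and retreat.

>>> {"method": "carry_out", "body": {"deltas": [0, -0.001, -0.003, 0, 0, 0, 0, -0.001, -0.003, 0, 0, 0]}}

```text
time: 11.35
eef_pos: [0.6437, -0.1035, 0.0874]
tcp_rot: [0.932, 0.26, -0.244, 0.071]
contact_force: [3.3, 4.0, 5.6]
opening: 0.287
finger_force: 61.1
```

>>> {"method": "carry_out", "body": {"deltas": [0, 0, 0, 0, 0, 0, 0, 0, 0, 0, 0, 0, 0, 0, 0, 0, 0, 0, 0, 0, 0, 0, 0, 0, 0, 0, 0, 0, 0, 0], "grip": 80}}

```text
time: 11.98
eef_pos: [0.6417, -0.1033, 0.0856]
tcp_rot: [0.931, 0.26, -0.246, 0.07]
contact_force: [0.0, 0.2, -1.1]
opening: 0.797
finger_force: 0.0
```

>>> {"method": "carry_out", "body": {"deltas": [0, 0, -0.02, 0, 0, 0, 0, 0, -0.05, 0, 0, 0, 0, 0, -0.09, 0, 0, 0, -0.02, 0, -0.13, 0, 0, 0, -0.05, 0, -0.14, 0, 0, 0]}}

```text
time: 12.6
eef_pos: [0.666, -0.0887, 0.2372]
tcp_rot: [0.932, 0.26, -0.243, 0.071]
contact_force: [0.4, -0.3, 0.4]
opening: 0.799
finger_force: 0.0
```

```bash
python3 - <<'E'
from h import *
s=ctrl.get_state();print(s["time"],s["eef_pos"],s["contact_force"],s["opening"])
p,d,P=snap("wrist");cv2.imwrite("pics/w5.png",p[...,::-1])
pi=p.astype(int);r,g,b=pi[...,0],pi[...,1],pi[...,2]
h=(P-C)@N
k=(r>80)&(g<.5*r)&(b<.5*r)&(np.linalg.norm(P-C,axis=-1)<.12)
Q=(P[k]-C)@np.array([EX,EY,N]).T;print(len(Q),np.percentile(Q,[2,50,98],axis=0))
t=Q[Q[:,2]>np.percentile(Q[:,2],98)-.004];print("head top centre",t.mean(0),t.max(0)-t.min(0))
pl=(abs(h)<.006)&(np.linalg.norm(P-C,axis=-1)<.075)&(r-b<25)&(g>100);print("plate h",np.median(h[pl]))
E
```

```text
12.6 [ 0.666  -0.0887  0.2372] [ 0.4454 -0.3204  0.4032] 0.7986617154031971
615 [[ 0.0444 -0.0038  0.0428]
 [ 0.055   0.0068  0.0452]
 [ 0.0646  0.0174  0.0466]]
head top centre [0.0549 0.0068 0.0452] [0.0211 0.0231 0.0047]
plate h -0.0009005516772442091
```

View pics/w5.png

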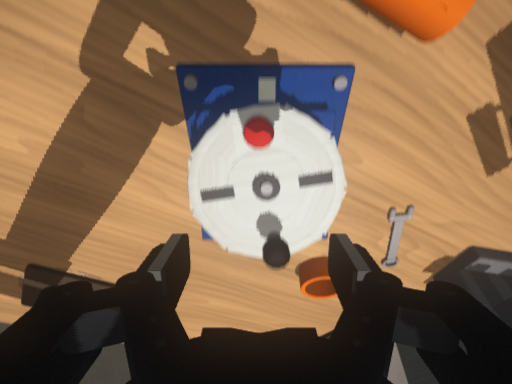

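The head (259,131) stands upright with its top 46 mm above the plate, so the collar is flush. The plate sits at about 0.12 rad and the gripper is clear.

```bash
python3 -c "
from plant import ctrl
print(ctrl.sign_off())"
```

```text
the job is handed in; nothing more can be done
None
```

The red pin is through the plate hole and the hidden hole with its collar flush, the plate sits about 0.12 rad from the mark, the gripper has let go and is clear, and the job was handed in at about 12.7 s; I didn't re-measure the black pin or the bench items, and no verdict came back.

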